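Unpin the dark cabinet's hatch, latch it open and take out the jar

TASK

Fetch the capped jar out of the light-tight cabinet: pull up the spring plunger knob to free the self-closing sliding hatch, slide the hatch open without forcing it until the plunger pin drops into the open-position hole and holds it there, then lift the jar out and stand it upright in the shallow tray, beside the bottle that is already there. Do not drop the jar or disturb that bottle, and leave the hatch pinned open.

Things in the scene. Friction and masses are not known exactly. Their poses are not given: they have to be found in the camera images.
- cabinet: Fixed grey steel cabinet, 200 (x) x 400 mm (y). Origin: on the table under the centre of its open-topped compartment (inside 190 x 189 mm, floor 4 mm up). It spans y -100 to +300 mm of this frame, beyond +100 under a fixed deck. Walls 120 mm high; guides along both long sides reach 133 mm, 180 mm apart. The aluminium hatch over the compartment slides along +y, over the deck.
- closed_hole (a point): Mouth of the closed-position hole in the steel index rail's head, 124 mm above the table, outside the cabinet's -x wall; axes as the cabinet's. A keeper strip comes out of the head 55 mm further along +y, its top 1.5 mm lower. It carries the open-position hole, 165 to 205 mm from the closed one: clamped differently each time, exact place not given, found by feel or sight.
- hatch (a joint): Travel of the hatch in m: 0 closed, growing as it slides open along the cabinet's +y. A light spring (1.6 N closed, 2.4 N open, plus 0.4 N friction, damper 20 N s/m) always draws it shut. A pin in a hole holds it, with 3 mm play either way. Just beyond the open hole an end stop, 16 mm above the strip, halts the pin even when fully pulled; a pin that touches it stands over the hole.
- plunger (a joint): Lift of knob and pin in m: 0 down, 0.014 fully pulled, against a spring (6.5 N at the bottom, 10 N at the top). In a hole it reads 0; the pin clears the closed hole above 0.010. Let go beside a hole, it rests on the rail (0.010 on the head, 0.0085 on the keeper strip), slides along it with the hatch and drops by itself into a hole that comes under it.
- knob_centre (a point): Centre of the black round plunger knob: upright cylinder 34 mm across, 28 mm high; grip it and pull straight up. It sits on a bracket of the hatch and moves with it. Plunger down, this point is 182 mm above the table; under the knob a sleeve at most 30 mm across stands on the bracket plate, whose top is at 146 mm.
- index_pin: Steel pin under the knob, 10 mm across; origin at its lower tip, on the knob's axis, 68 mm below the knob's centre. The holes are 16 mm wide along the slide. The pin must never be forced against a hole's side or the end stop with more than 60 N.
- jar_centre (a point): Centre (half-way up) of the jar with a ribbed screw cap, in the compartment: 52 mm across, 107 mm high, 68 to 128 g; the cap is the top 24 mm, 45 mm across. With the hatch open, grip the cap from above (40 mm above this point), so that the gripper stays over the guides.
- tray: Fixed shallow white tray, 200 (x) x 110 (y) x 18 mm, walls and floor 4 mm; origin on the table under its centre. The free place is its half at -x (about 50 mm from the centre).
- amber_centre (a point): Centre (half-way up) of the open-necked reagent bottle, 52 mm across, 108 mm high, that stands in the +x half of the tray. To be left standing.
Things that resemble listed ones, but are neither listed nor needed, are in the scene too. Leave any green or turquoise look-alike of the part that bears amber_centre alone.

How it is judged:
By the outcome, as a careful person would: the job done as asked, in the order asked, and still so for the second after the job is handed in, with the robot touching nothing.
It also fails if it takes over 59 s, if anything falls off the work surface, if the arm or the gripper's body presses on something with over 40 N, if the wrist force passes 120 N, or if a joint passes its speed limit or range.

ROBOT

A 6-joint arm with a two-finger parallel gripper is mounted at the origin on the work surface; the furniture and walls round the work are solid. World frame = base frame: x ahead of the robot, y to its left, z up, the work surface at z = 0. Lengths are in m, angles in rad, forces in N, time in s.
With the tool pointing down it reaches from about 0.225 to 0.875 m from the base axis. Payload 3.4 kg.
Tool frame: the origin (TCP) lies at the very end of the fingers, on their centre line; the grasp point (between the pads) lies 19 mm behind it; z points along the fingers, y is the direction in which the jaws open and shut (so a half turn about z gives the same grasp; the last joint's range is limited). The gripper opens to 85 mm and grips with 20 to 120 N. Pads are 22 mm wide; open, the fingers measure 114 mm over their backs; the gripper's body (76 mm by 85 mm) begins 54 mm behind the grasp point. The pads swing forward as they close: fully open they stand 13 mm farther back than shut.
Start: joints at [1.042, 0.276, 1.505, -0, 1.361, -0.121], TCP at [0.228, 0.528, 0.231] pointing down, gripper open.
Joint ranges: [-2.89, 2.89], [-0.75, 2.08], [0.22, 2.7], [-1.18, 4.32], [0.11, 2.71], [-2.7, 2.7]. Speed limits (rad/s): [2.57, 2.57, 3.14, 3.14, 3.14, 3.14].

INTERFACE

Orientations are given as a unit quaternion [w, x, y, z].
In Python, from rig import telemetry, imaging, manip, finder gives the robot as it stands.
- The arm moves only by the tool arm_command, never from a script. Its argument "steps" is a list of rows, each a list of 3 entries, a list of its own where there are three numbers: the turn, a rotation vector about the world's x, y, z in rad, then the shift along the world's x, y, z in mm, then the closure in counts, from 0 (fully open) to 255 (shut). In form: [[[rx, ry, rz], [dx, dy, dz], grip], ...]. A call has 1 to 20 rows; each row shifts and turns the commanded pose from where the row before left it; what a row does not reach is not made up. A row lasts 1/8 s, in which the tool goes at most 62.5 mm and 10.7 degrees, less where a joint would pass 70% of its speed; a pose out of reach is approached as far as the arm can. A call is refused whole if a number of a shift passes 62.5 or a number of a turn 0.188, either way. A call with a gripper value outside its range is refused whole. The fingers move at their own pace and stop on an object; "newtons" is the grip in N (left out, the last holds). Time passes only in rows, so rows that do not move let the fingers close. It gives the time, the measured TCP pose, the force and the opening at its end, in the units of the state.
- telemetry.get_state(): the state, without advancing time (a new reading comes with each control period).
- imaging.get_image(name): name is "side" or "top" or "wrist"; returns the picture (400x640x3 uint8, blue, green, red); there is no depth.
- imaging.camera_params(name): a dict with "intrinsics" (3x3 intrinsics, pixels), "R" (3x3) and "t" (3): a world point X has camera coordinates R X + t. Camera axes: x right, y down, z forward; pixel columns grow to the right and rows downward; lengths in m; the calibration is good to about 2 mm. A picture is of the moment at which its call begins: read the wrist's pose just before it. camera_params takes no time and is no camera call; for the wrist camera it gives the pose at the moment of the call.
- manip.sign_off(): hands the job in, once; it reports no verdict.
Trained networks look in the newest picture that a camera, given by its name, has taken for a name from the list of things; names that differ only in an ending like _2 or _b are one class to them, and where a whole thing is asked for, a point or a joint stands for the part that bears it (a point fixed in the world has none). Each returns a list of dicts, best first, with "score" (0 to 1); they miss things now and then, are a little off and sometimes report something else, mostly with a low value. They report only what shows in the picture. A call takes as long as a camera call. They do not tell look-alikes from the thing itself.
- finder.cut_out(camera, thing): "pixels" (400x640 bool, what is visible of it) and "extent" ([left, top, width, height] in pixels, round what is visible of it).
The state is a dict: "clock": time; "qpos": joint angles; "qd": joint speeds; "effort": joint torques, N m; "position": TCP position; "ee_rot": TCP orientation; "contact_force": force on the tool from outside, world axes, zero at the start; "moment": the same for the moment, N m; "width": finger opening in m.
Only numpy, scipy, OpenCV 4.12 (cv2) and the standard library are available. Lean on these libraries where they do the work, as an engineer would, in place of code of your own. Each camera call takes 0.05 s, during which the arm holds its last target.

## Working session

There is one attempt and no reset: what is moved stays moved. The work goes in short steps, Python scripts to look and compute and a tool call to move; the robot and the scene stay as the last step left them, time stands still between calls to the robot, and variables do not carry over. Pictures are saved under pics/ and viewed, and the job is handed in when it is done.

Besides the shell and the picture viewer there is one more tool, called after ">>>" as name(argument=value, ...) on one line, values as JSON. arm_command: Moves the arm, as the interface text tells. Its arguments: {"type":"object","properties":{"steps":{"type":"array"},"newtons":{"type":"number"}},"required":["steps"]}

```bash
ls; mkdir -p pics; cat > h.py <<'E'
import numpy as np, cv2
from rig import telemetry, imaging, manip, finder
def snap(n,f):
    im=imaging.get_image(n); cv2.imwrite('pics/'+f+'.png',im); np.savez('pics/'+f+'.npz',**{k:np.array(v) for k,v in imaging.camera_params(n).items()}); return im
E
python3 - <<'E'
from h import *
for n in ['side','top','wrist']: snap(n,n+'0'); p=imaging.camera_params(n); print(n,p['intrinsics'][0],-p['R'].T@p['t'])
print(telemetry.get_state())
E
```

```text
pics
side [376.11993153   0.         322.57337642] [ 0.62548041 -0.7907132   0.53737906]
top [513.90923542   0.         323.73785037] [ 0.36206447 -0.08937809  1.1663045 ]
wrist [320.79083979   0.         318.34768335] [0.14967913 0.56129851 0.37342127]
{'clock': 0.15, 'qpos': array([ 1.04197568e+00,  2.76468311e-01,  1.50583743e+00, -4.19581838e-05,
        1.36068851e+00, -1.21020667e-01]), 'qd': array([ 0.00046341, -0.00257562, -0.00370902,  0.00122145, -0.00019409,
        0.00077338]), 'effort': array([ 8.92057087e-04, -4.17144620e+01, -2.46032721e+01, -1.68679690e-04,
        7.67816382e-03, -3.11945337e-05]), 'position': array([0.22787221, 0.52749728, 0.23062977]), 'ee_rot': array([-2.04277427e-04,  2.02485711e-01,  9.79284966e-01, -6.70679676e-04]), 'contact_force': array([0.68324554, 0.02328685, 0.70874789]), 'moment': array([ 0.0380482 , -0.00188568, -0.02683545]), 'width': 0.08563948872736192}
```

View pics/top0.png

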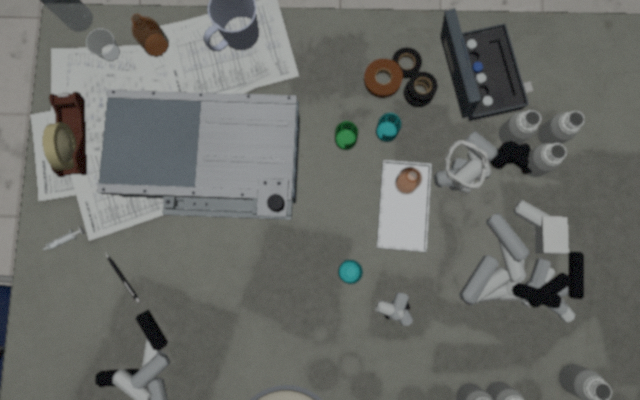

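View pics/side0.png

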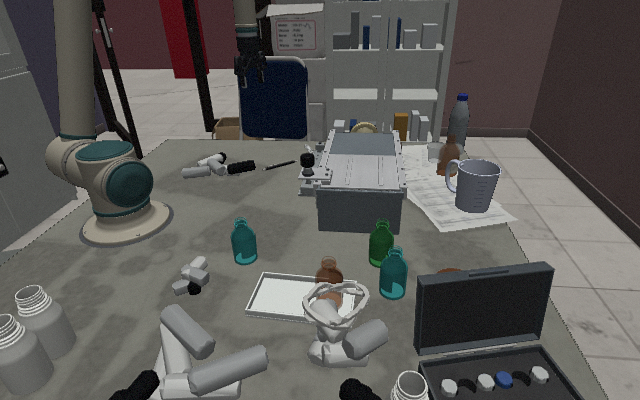

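View pics/wrist0.png

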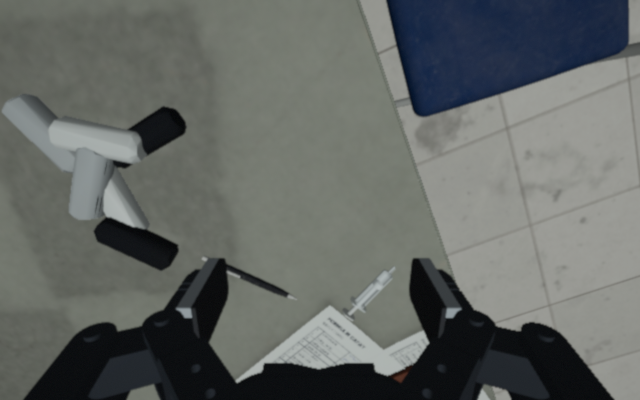

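Top view: the hatch is closed, with the knob at (276,203). The index rail runs to the left of it, to about (170,203). The tray is at (404,205) with a brown bottle at (408,180). Turquoise and green look-alikes are at (350,271), (388,127) and (346,135). A brown bottle lying on its side is at (150,35).

```bash
cat >> h.py <<'E'
def ray(p,uv):
    K,R,t=np.array(p['intrinsics']),np.array(p['R']),np.array(p['t'])
    d=R.T@np.linalg.solve(K,[uv[0],uv[1],1.]); return -R.T@t,d/np.linalg.norm(d)
def tri(obs):
    A=np.zeros((3,3));b=np.zeros(3)
    for p,uv in obs:
        c,d=ray(p,uv);M=np.eye(3)-np.outer(d,d);A+=M;b+=M@c
    x=np.linalg.solve(A,b); 
    return x,[np.linalg.norm((np.eye(3)-np.outer(ray(p,uv)[1],ray(p,uv)[1]))@(x-ray(p,uv)[0])) for p,uv in obs]
def atz(p,uv,z):
    c,d=ray(p,uv);return c+d*(z-c[2])/d[2]
def proj(p,X):
    q=np.array(p['intrinsics'])@(np.array(p['R'])@X+np.array(p['t']));return q[:2]/q[2]
E
python3 - <<'E'
from h import *
P={n:imaging.camera_params(n) for n in['top','side']}
C={}
for th in ['knob_centre','tray','amber_centre','cabinet','hatch']:
  for n in P:
    r=finder.cut_out(n,th)
    for q in r[:4]:
        m=q['pixels'];ys,xs=np.nonzero(m);print(th,n,round(q['score'],2),q['extent'],xs.mean().round(1),ys.mean().round(1),m.sum())
        if th in('tray','cabinet','hatch'):
            c,_=cv2.findContours(m.astype(np.uint8),0,2);c=max(c,key=cv2.contourArea);print(cv2.minAreaRect(c), cv2.boxPoints(cv2.minAreaRect(c)).round(1).tolist())
        C.setdefault((th,n),np.array([xs.mean(),ys.mean()]))
for th in['knob_centre','amber_centre']: print(th,tri([(P[n],C[th,n]) for n in P]))
print(atz(P['top'],C['tray','top'],.01))
print(telemetry.get_state()['clock'])
E
```

```text
knob_centre top 0.83 [266.7, 194.1, 16.7, 17.2] 275.4 201.7 236
knob_centre side 0.67 [299.0, 152.5, 14.5, 33.1] 306.9 160.7 196
knob_centre side 0.42 [245.6, 271.8, 105.7, 49.0] 285.2 297.5 2839
tray top 0.88 [374.6, 162.9, 54.3, 88.0] 402.9 209.1 3844
((403.1758728027344, 205.01036071777344), (50.73582458496094, 90.54936218261719), 3.3664605617523193) [[375.20001220703125, 248.6999969482422], [380.5, 158.3000030517578], [431.20001220703125, 161.3000030517578], [425.79998779296875, 251.6999969482422]]
amber_centre top 0.97 [393.7, 163.8, 27.9, 30.4] 407.8 179.7 588
amber_centre top 0.95 [331.8, 120.8, 25.7, 27.0] 345.8 134.7 571
amber_centre top 0.82 [338.0, 262.8, 26.5, 22.2] 350.2 270.7 503
amber_centre top 0.79 [373.9, 111.7, 24.5, 30.7] 387.8 126.2 592
amber_centre side 0.96 [367.8, 224.0, 26.3, 41.5] 379.7 242.6 816
amber_centre side 0.83 [377.8, 247.8, 28.9, 51.4] 393.0 274.5 1188
amber_centre side 0.82 [313.7, 257.9, 28.6, 49.5] 329.9 278.3 713
amber_centre side 0.67 [230.6, 218.7, 25.9, 48.5] 243.1 242.7 970
cabinet top 0.8 [97.8, 91.5, 201.6, 127.6] 202.0 148.7 22117
((197.
[... 750 characters left out ...]
9.0], [295.3999938964844, 103.5999984741211], [290.1000061035156, 216.5]]
hatch side 0.82 [300.4, 153.5, 102.3, 35.2] 352.7 171.4 3100
((349.9864196777344, 170.78509521484375), (101.646728515625, 36.197078704833984), 2.726310968399048) [[298.3999938964844, 186.39999389648438], [300.1000061035156, 150.3000030517578], [401.6000061035156, 155.10000610351562], [399.8999938964844, 191.3000030517578]]
knob_centre (array([0.4931915 , 0.02103556, 0.17991904]), [np.float64(0.0007737573584565522), np.float64(0.0007737573584566779)])
amber_centre (array([ 0.60680519, -0.24042165,  0.12852664]), [np.float64(0.05333826120908697), np.float64(0.0533382612090868)])
[ 0.50659596 -0.24913589  0.01      ]
0.65
```

```bash
python3 - <<'E'
import cv2
t=cv2.imread('pics/top0.png');s=cv2.imread('pics/side0.png')
cv2.imwrite('pics/c1.png',cv2.resize(t[80:230,90:310],None,fx=3.6,fy=3.6,interpolation=cv2.INTER_CUBIC))
cv2.imwrite('pics/c2.png',cv2.resize(s[120:320,230:430],None,fx=3,fy=3,interpolation=cv2.INTER_CUBIC))
cv2.imwrite('pics/c3.png',cv2.resize(t[140:270,330:480],None,fx=4,fy=4,interpolation=cv2.INTER_CUBIC))
E
```

```text
(no output)
```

View pics/c1.png

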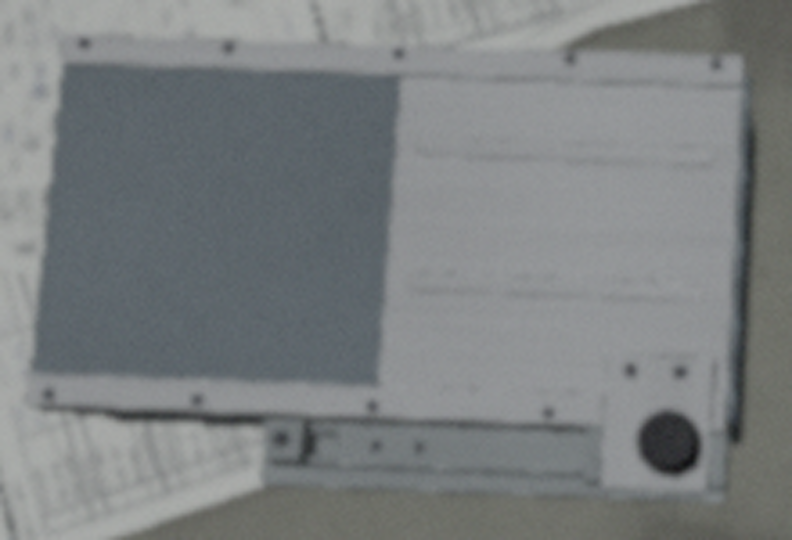

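View pics/c2.png

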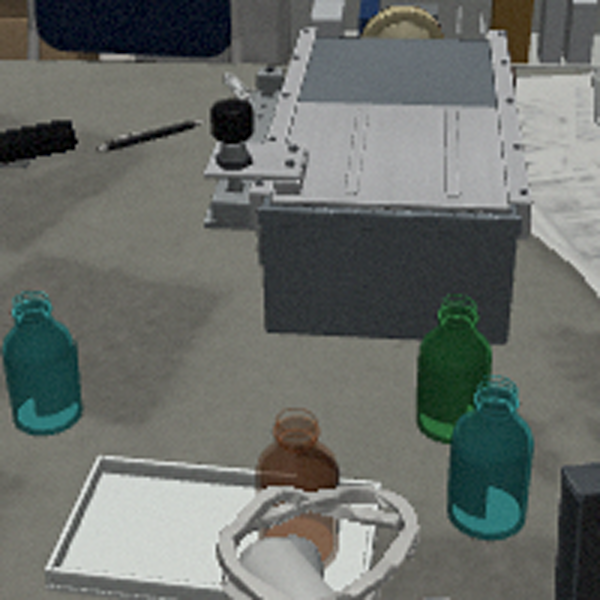

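View pics/c3.png

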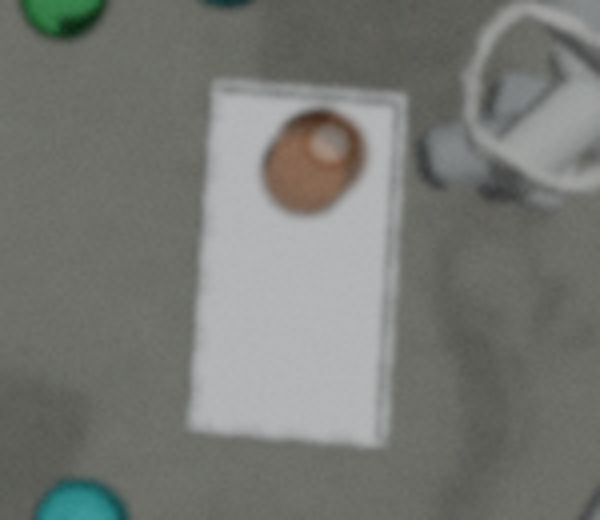

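```bash
python3 - <<'E'
from h import *
P={n:imaging.camera_params(n) for n in['top','side']}
c=lambda x,y:(x/3.6+90-.4,y/3.6+80-.4)
for a,b in [((83,43),(717,63)),((48,394),(548,413))]:
    A,B=atz(P['top'],c(*a),.134),atz(P['top'],c(*b),.134);d=A-B;print(A,B,d,np.degrees(np.arctan2(d[1],d[0])),np.linalg.norm(d))
k=atz(P['top'],c(668,442),.196);print('knobtop',k)
for q in[(308,443),(280,440),(330,443),(376,446),(420,446)]:
    X=atz(P['top'],c(*q),.1225);print(q,X,k[1]-X[1])
t=[(383.2,160),(431.2,163),(425.8,251.7),(377.5,248)]
W=np.array([atz(P['top'],q,.018) for q in t]);print(W,W.mean(0))
for u in[(407.8,179.7)]: 
  for z in(.04,.054):print('amber',atz(P['top'],u,z))
print(tri([(P['top'],(407.8,179.7)),(P['side'],(329.9,280))]))
# neck top of amber
print(tri([(P['top'],(330+330/4,140+140/4)),(P['side'],(230+297/3,120+413/3))]))
E
```

```text
[0.7256102  0.37813136 0.134     ] [0.72121988 0.00699609 0.134     ] [0.00439032 0.37113528 0.        ] 89.32225549318146 0.37116124477358087
[0.51781241 0.38077785 0.134     ] [0.51361996 0.09541772 0.134     ] [0.00419245 0.28536013 0.        ] 89.15828372835989 0.2853909228685591
knobtop [0.49049255 0.01984964 0.196     ]
(308, 443) [0.49473807 0.23409871 0.1225    ] -0.2142490708854236
(280, 440) [0.49608379 0.25028565 0.1225    ] -0.23043600922198654
(330, 443) [0.49503876 0.22147828 0.1225    ] -0.2016286375201508
(376, 446) [0.49394033 0.1949977  0.1225    ] -0.17514805817505635
(420, 446) [0.49454142 0.16979235 0.1225    ] -0.14994271373041762
[[ 0.61726225 -0.20270444  0.018     ]
 [ 0.61276805 -0.31168252  0.018     ]
 [ 0.41167222 -0.29901477  0.018     ]
 [ 0.41717491 -0.19193774  0.018     ]] [ 0.51471936 -0.25133487  0.018     ]
amber [ 0.56894438 -0.25548456  0.04      ]
amber [ 0.56637285 -0.25341985  0.054     ]
(array([ 0.56811217, -0.2525159 ,  0.05692581]), [np.float64(0.0023003555753911904), np.float64(0.002300355575391394)])
(array([ 0.5678297 , -0.25434302,  0.11131409]), [np.float64(0.0018308926538010452), np.float64(0.0018308926538009964)])
```

>>> arm_command(steps=[[[0,0,0.033],[22,-42.3,0],0],[[0,0,0.033],[22,-42.3,0],0],[[0,0,0.033],[22,-42.3,0],0],[[0,0,0.033],[22,-42.3,0],0],[[0,0,0.033],[22,-42.3,0],0],[[0,0,0.033],[22,-42.3,0],0],[[0,0,0.033],[22,-42.3,0],0],[[0,0,0.033],[22,-42.3,0],0],[[0,0,0.033],[22,-42.3,0],0],[[0,0,0.033],[22,-42.3,0],0],[[0,0,0.033],[22,-42.3,0],0],[[0,0,0.033],[22,-42.3,0],0],[[0,0,0],[0,0,0],0],[[0,0,0],[0,0,0],0]], newtons=70)

```text
clock: 2.4
position: [0.4916, 0.0206, 0.2312]
ee_rot: [-0.0, 0.006, 1.0, 0.0]
contact_force: [-0.2, -0.7, 0.7]
width: 0.0859
```

```bash
python3 - <<'E'
from h import *
P=imaging.camera_params('wrist');im=snap('wrist','w1')
s=telemetry.get_state();print(s['position'],s['ee_rot'],s['contact_force'],s['clock'])
r=finder.cut_out('wrist','knob_centre')
for q in r[:2]: print(q['score'],q['extent'],[v.mean() for v in np.nonzero(q['pixels'])])
for z in(.182,.196):print(proj(P,np.array([.492,.0205,z])))
c=q=r[0]['extent'];u=(c[0]+c[2]/2,c[1]+c[3]/2);print(atz(P,u,.182),atz(P,u,.19))
E
```

```text
[0.49138086 0.0210636  0.23122157] [-3.96624446e-04  5.77748465e-03  9.99983147e-01  4.12392702e-04] [ 0.09556723 -1.31634108 -0.73832826] 2.45
0.71 [291.8, 194.9, 52.6, 60.1] [np.float64(222.78947368421052), np.float64(318.10202429149797)]
[318.09802435 222.30851743]
[318.08000362 231.65511719]
[0.49388541 0.02047596 0.182     ] [0.49024624 0.0205311  0.19      ]
```

View pics/w1.png

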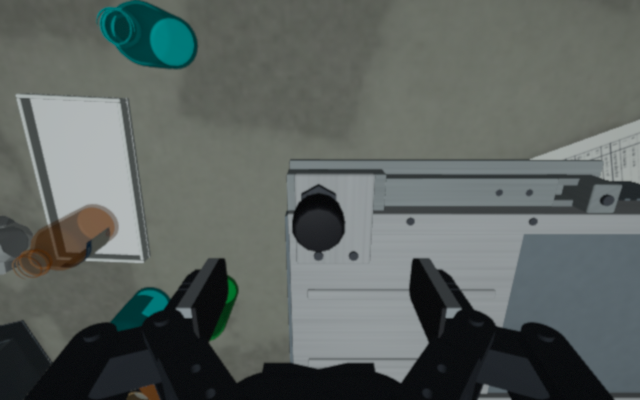

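Wrist view: the knob is at (318,223), which agrees with the top and side fix within 2 mm. The rail runs to the right, with the end-stop block at (603,198) and a dark notch just before it at about (568,190).

```bash
python3 - <<'E'
from h import *
im=cv2.imread('pics/w1.png');P=np.load('pics/w1.npz')
cv2.imwrite('pics/c4.png',cv2.resize(im[150:230,480:640],None,fx=5,fy=5,interpolation=cv2.INTER_CUBIC))
for u in range(550,600,5):print(u,atz(P,(u,190),.1225)-[.492,.0205,0])
E
```

```text
550 [-0.00042935  0.191876    0.1225    ]
555 [-0.00037972  0.19600328  0.1225    ]
560 [-0.00033009  0.20013054  0.1225    ]
565 [-0.00028046  0.20425778  0.1225    ]
570 [-0.00023083  0.208385    0.1225    ]
575 [-1.81201228e-04  2.12512198e-01  1.22500000e-01]
580 [-1.31572089e-04  2.16639373e-01  1.22500000e-01]
585 [-8.19432096e-05  2.20766527e-01  1.22500000e-01]
590 [-3.23145906e-05  2.24893660e-01  1.22500000e-01]
595 [1.73137685e-05 2.29020771e-01 1.22500000e-01]
```

View pics/c4.png

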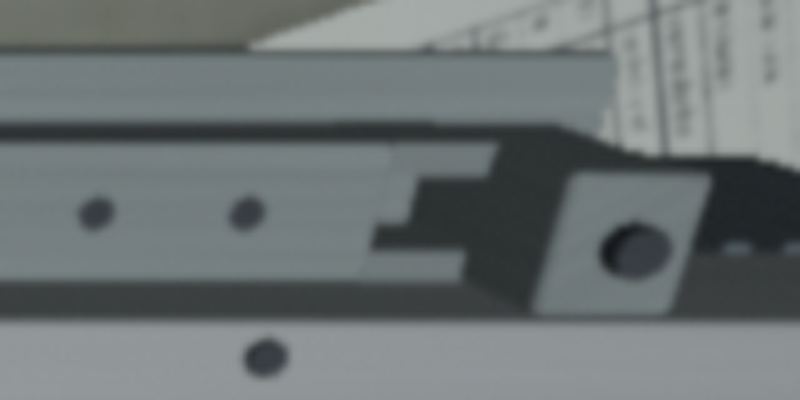

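>>> arm_command(steps=[[[0,0,0],[0.5,0,-20],0],[[0,0,0],[0,0,-25],0],[[0,0,0],[0,0,-24],60],[[0,0,0],[0,0,0],255],[[0,0,0],[0,0,0],255],[[0,0,0],[0,0,0],255],[[0,0,0],[0,0,0],255],[[0,0,0],[0,0,0],255],[[0,0,0],[0,0,0],255]], newtons=70)

```text
clock: 3.62
position: [0.4928, 0.0204, 0.1634]
ee_rot: [0.001, 0.006, 1.0, 0.0]
contact_force: [-1.7, 0.1, 6.2]
width: 0.0322
```

```bash
python3 - <<'E'
from h import *
s=telemetry.get_state();print(s['position'],s['contact_force'],s['width'])
E
```

```text
[0.49281692 0.02036238 0.16341382] [-1.68663456  0.07291042  6.18318485] 0.03223866241959056
```

>>> arm_command(steps=[[[0,0,0],[0,0,4],255],[[0,0,0],[0,0,4],255],[[0,0,0],[0,0,5],255],[[0,0,0],[0,0,0],255],[[0,0,0],[0,0,0],255]])

```text
clock: 4.25
position: [0.4927, 0.0204, 0.175]
ee_rot: [0.0, 0.006, 1.0, 0.0]
contact_force: [2.8, 2.7, -11.2]
width: 0.0327
```

```bash
python3 - <<'E'
from h import *
s=telemetry.get_state();print(s['position'],s['contact_force'],s['width'])
snap('side','s1')
for q in finder.cut_out('side','knob_centre')[:2]: print(q['score'],q['extent'])
im=cv2.imread('pics/s1.png');cv2.imwrite('pics/c5.png',cv2.resize(im[100:240,250:410],None,fx=4,fy=4,interpolation=cv2.INTER_CUBIC))
E
```

```text
[0.49274121 0.02043837 0.1750214 ] [  2.79155079   2.69300976 -11.234582  ] 0.032732268290115274
0.41 [312.5, 153.5, -0.9, 7.1]
```

View pics/c5.png

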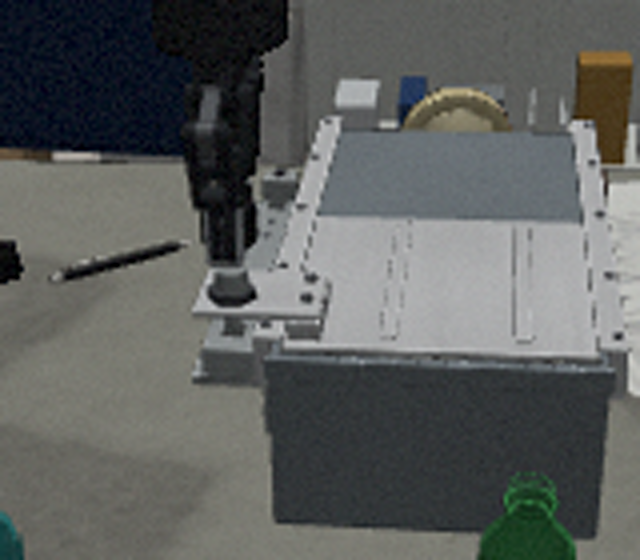

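The pin is lifted about 11.6 mm, with no sign of slip. I'll try a gentle 8 mm slide next.

>>> arm_command(steps=[[[0,0,0],[0,3,0],255],[[0,0,0],[0,5,0],255],[[0,0,0],[0,0,0],255]])

```text
clock: 4.72
position: [0.4928, 0.0283, 0.1754]
ee_rot: [0.0, 0.006, 1.0, -0.0]
contact_force: [4.0, -1.8, -10.3]
width: 0.0322
```

```bash
python3 - <<'E'
from h import *
s=telemetry.get_state();print(s['position'],s['contact_force'],s['width'])
E
```

```text
[0.49283991 0.02834521 0.17537412] [  3.96579203  -1.84340222 -10.28592962] 0.03218216195863399
```

>>> arm_command(steps=[[[0,0,0],[0.1,10,0],255],[[0,0,0],[0.1,10,0],255],[[0,0,0],[0.1,10,0],255],[[0,0,0],[0.1,10,0],255],[[0,0,0],[0.1,10,0],255],[[0,0,0],[0.1,10,0],255],[[0,0,0],[0.1,10,0],255],[[0,0,0],[0.1,10,0],255],[[0,0,0],[0.1,10,0],255],[[0,0,0],[0.1,10,0],255],[[0,0,0],[0.1,10,0],255],[[0,0,0],[0.1,10,0],255],[[0,0,0],[0.1,10,0],255],[[0,0,0],[0.1,10,0],255],[[0,0,0],[0,0,0],255]])

```text
clock: 6.6
position: [0.4948, 0.1683, 0.1754]
ee_rot: [0.001, 0.006, 1.0, -0.0]
contact_force: [5.6, -2.1, -10.2]
width: 0.032
```

```bash
python3 - <<'E'
from h import *
s=telemetry.get_state();print(s['position'],s['contact_force'],s['moment'],s['width'])
E
```

```text
[0.49479973 0.16833322 0.1754454 ] [  5.57921689  -2.09852127 -10.22064047] [-0.28647066 -0.9108144  -0.02465973] 0.03198268542491909
```

>>> arm_command(steps=[[[0,0,0],[0.5,0,-1.5],255],[[0,0,0],[0,0,-1.5],255],[[0,0,0],[0,0,0],145],[[0,0,0],[0,0,-2],145],[[0,0,0],[0,0,-2],145]])

```text
clock: 7.22
position: [0.4943, 0.1686, 0.169]
ee_rot: [0.0, 0.006, 1.0, 0.0]
contact_force: [0.3, 0.4, -0.3]
width: 0.037
```

```bash
python3 - <<'E'
from h import *
s=telemetry.get_state();print(s['position'],s['contact_force'],s['moment'],s['width'])
P=imaging.camera_params('wrist');im=snap('wrist','w2')
r=finder.cut_out('wrist','knob_centre')
for q in r[:2]: 
  c=q['extent'];u=(c[0]+c[2]/2,c[1]+c[3]/2);print(q['score'],c,atz(P,u,.19))
E
```

```text
[0.4942598  0.16858015 0.16898832] [ 0.33071443  0.35411545 -0.30824294] [0.03668756 0.01335933 0.016016  ] 0.037043720226681384
0.58 [276.3, 242.9, 82.3, 90.5] [0.49549488 0.16822306 0.19      ]
```

View pics/w2.png

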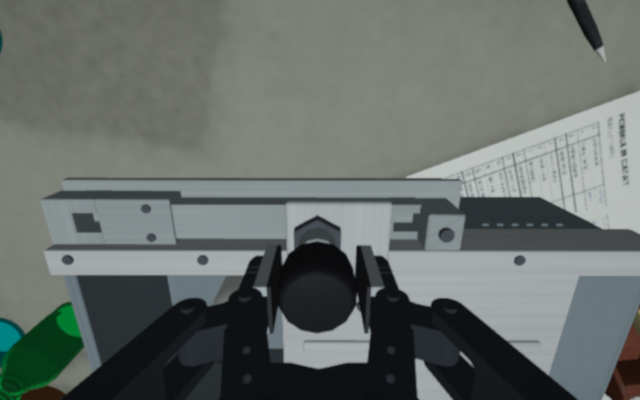

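The jaws are loose round the knob at (318,287), with the end stop ahead at (445,233). The pin is riding on the strip, so I'll push with the trailing finger.

>>> arm_command(steps=[[[0,0,0],[0.1,6,0],145],[[0,0,0],[0.1,8,0],145],[[0,0,0],[0.1,8,0],145],[[0,0,0],[0.1,8,0],145],[[0,0,0],[0.1,7,0],145],[[0,0,0],[0.1,5,0],145],[[0,0,0],[0,3,0],145],[[0,0,0],[0,0,0],145]])

```text
clock: 8.32
position: [0.4947, 0.2109, 0.1683]
ee_rot: [-0.0, 0.006, 1.0, -0.003]
contact_force: [-0.3, -6.0, 1.8]
width: 0.0369
```

```bash
python3 - <<'E'
from h import *
s=telemetry.get_state();print(s['position'],s['contact_force'],s['moment'],s['width'])
P=imaging.camera_params('wrist');im=snap('wrist','w3')
r=finder.cut_out('wrist','knob_centre')
for q in r[:2]: 
  c=q['extent'];u=(c[0]+c[2]/2,c[1]+c[3]/2);print(q['score'],c,atz(P,u,.19))
E
```

```text
[0.49474665 0.21089631 0.1683222 ] [-0.30989349 -6.01425634  1.79311939] [-0.9898144   0.05990478  0.00111119] 0.03690763424921786
0.94 [275.6, 242.1, 79.9, 92.1] [0.49552516 0.20983093 0.19      ]
```

View pics/w3.png

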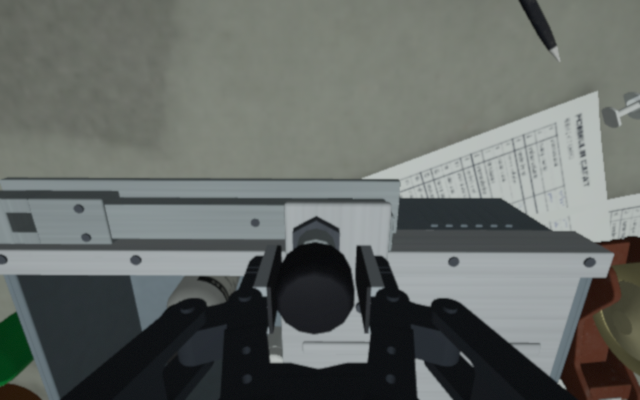

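The push force is about 6 N, which is pin friction plus the spring, and the knob has not dropped yet. I'll creep on.

>>> arm_command(steps=[[[0,0,0],[0,2,0],145],[[0,0,0],[0,2,0],145],[[0,0,0],[0,2,0],145],[[0,0,0],[0,0,0],145]])

```text
clock: 8.93
position: [0.4948, 0.2169, 0.1683]
ee_rot: [-0.0, 0.006, 1.0, -0.002]
contact_force: [0.4, -5.9, 0.8]
width: 0.0369
```

```bash
python3 - <<'E'
from h import *
s=telemetry.get_state();print(s['position'],s['contact_force'],s['moment'],s['width'])
P=imaging.camera_params('wrist');im=snap('wrist','w4')
r=finder.cut_out('wrist','knob_centre')
for q in r[:2]: 
  c=q['extent'];u=(c[0]+c[2]/2,c[1]+c[3]/2);print(q['score'],c,atz(P,u,.19))
E
```

```text
[0.4948242  0.21694107 0.16830775] [ 0.39848639 -5.8984616   0.83805128] [-0.87879023 -0.00890008  0.01092989] 0.03688745854006715
0.64 [274.0, 242.9, 81.2, 91.3] [0.49578743 0.215457   0.19      ]
```

>>> arm_command(steps=[[[0,0,0],[0,2,0],145],[[0,0,0],[0,2,0],145],[[0,0,0],[0,0,0],145]])

```text
clock: 9.4
position: [0.4946, 0.2225, 0.1677]
ee_rot: [-0.001, 0.006, 1.0, -0.001]
contact_force: [0.4, -3.8, -4.0]
width: 0.0371
```

```bash
python3 - <<'E'
from h import *
s=telemetry.get_state();print(s['position'],s['contact_force'],s['moment'],s['width'])
P=imaging.camera_params('wrist');im=snap('wrist','w5')
r=finder.cut_out('wrist','knob_centre')
for q in r[:2]: 
  c=q['extent'];u=(c[0]+c[2]/2,c[1]+c[3]/2);print(q['score'],c,atz(P,u,.19))
E
```

```text
[0.49463256 0.22245089 0.16767574] [ 0.43087075 -3.7592627  -4.02719206] [-0.61918755 -0.03800561  0.03636977] 0.037063591739803614
0.78 [278.4, 241.9, 75.1, 88.1] [0.49382958 0.22153647 0.19      ]
0.28 [0.4, 178.1, 593.0, 221.9] [0.49535432 0.21308481 0.19      ]
```

View pics/w5.png

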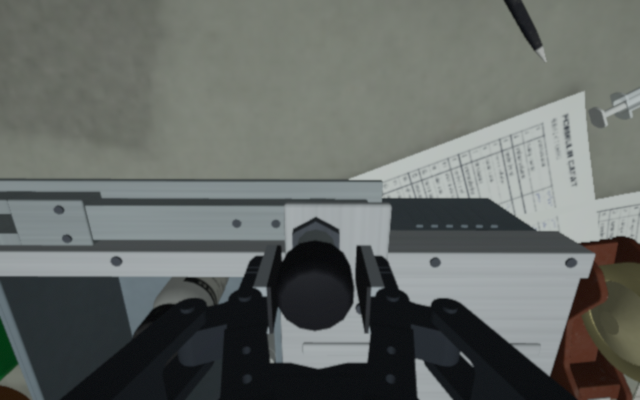

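The knob seems to have dropped: it looks smaller, and the force is pulling down. I'll back the trailing finger off gently so the pin can seat fully.

>>> arm_command(steps=[[[0,0,0],[0,-1,0],145],[[0,0,0],[0,0,0],145],[[0,0,0],[0,-1,0],145],[[0,0,0],[0,0,0],145]])

```text
clock: 10.0
position: [0.4953, 0.2216, 0.1687]
ee_rot: [0.0, 0.006, 1.0, 0.0]
contact_force: [0.3, 0.2, 0.1]
width: 0.0371
```

```bash
python3 - <<'E'
from h import *
s=telemetry.get_state();print(s['position'],s['contact_force'],s['moment'],s['width'])
P=imaging.camera_params('wrist');im=snap('wrist','w6')
r=finder.cut_out('wrist','knob_centre')
for q in r[:2]: 
  c=q['extent'];u=(c[0]+c[2]/2,c[1]+c[3]/2);print(q['score'],c,atz(P,u,.19))
snap('side','s2');im=cv2.imread('pics/s2.png');cv2.imwrite('pics/c6.png',cv2.resize(im[100:240,250:410],None,fx=4,fy=4,interpolation=cv2.INTER_CUBIC))
E
```

```text
[0.49529262 0.22163502 0.16866516] [0.27332629 0.17286945 0.10176979] [ 0.05474685  0.01899753 -0.00149531] 0.03710386037496422
0.9 [282.1, 236.3, 74.3, 83.2] [0.49096268 0.2221418  0.19      ]
```

View pics/c6.png

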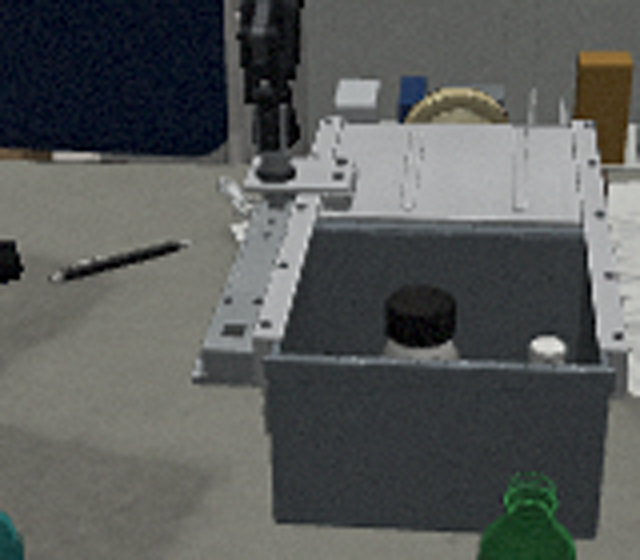

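The pin has seated: the forces are near zero and the knob has dropped about 8 mm. The side view shows a black-capped jar in the compartment at crop (420,318), and a narrow white-topped item at (547,347). I'll let go, rise and look from above.

>>> arm_command(steps=[[[0,0,0],[0,0,0],90],[[0,0,0],[0,0,0],60],[[0,0,0],[0,0,30],0],[[0,0,0],[0,0,45],0],[[0,0,0],[20,-20,35],0],[[0,0,0],[35,-37,0],0],[[0,0,0],[35,-37,0],0],[[0,0,0],[35,-37,0],0],[[0,0,0],[0,0,0],0]])

```text
clock: 11.28
position: [0.6223, 0.0873, 0.2772]
ee_rot: [-0.0, 0.008, 1.0, -0.001]
contact_force: [-0.4, 0.5, 0.4]
width: 0.0851
```

```bash
python3 - <<'E'
from h import *
s=telemetry.get_state();print(s['position'],s['contact_force'],s['width'])
P={'wrist':imaging.camera_params('wrist')};snap('wrist','w7')
for n in['top','side']: P[n]=imaging.camera_params(n);snap(n,n+'7')
C={}
for n in P:
  for th in['jar_centre','knob_centre']:
    for q in finder.cut_out(n,th)[:3]:
      m=q['pixels'];ys,xs=np.nonzero(m);print(th,n,q['score'],q['extent'],xs.mean(),ys.mean())
E
```

```text
[0.62228549 0.08729249 0.27723307] [-0.43567229  0.52588662  0.38769026] 0.08507358588106659
jar_centre wrist 0.74 [301.6, 116.1, 50.3, 62.4] 327.21722198182607 147.11813067935958
knob_centre wrist 0.84 [485.6, 2.8, 74.1, 37.4] 520.7733924611973 17.042128603104214
jar_centre top 0.75 [234.4, 143.9, 28.3, 31.4] 248.48338870431894 159.11295681063123
knob_centre top 0.47 [99.1, 99.8, 99.4, 82.1] 157.75543278084714 140.25432780847146
jar_centre side 0.69 [345.7, 168.8, 18.9, 22.0] 354.36990595611286 179.96865203761755
knob_centre side 0.69 [313.7, 124.7, 12.3, 12.3] 318.1081081081081 131.02702702702703
```

View pics/w7.png

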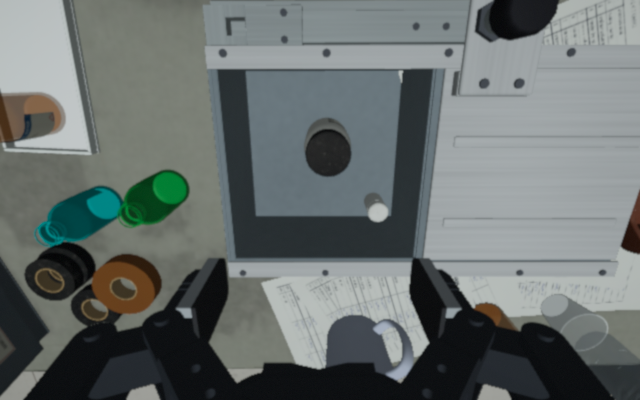

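View pics/top7.png

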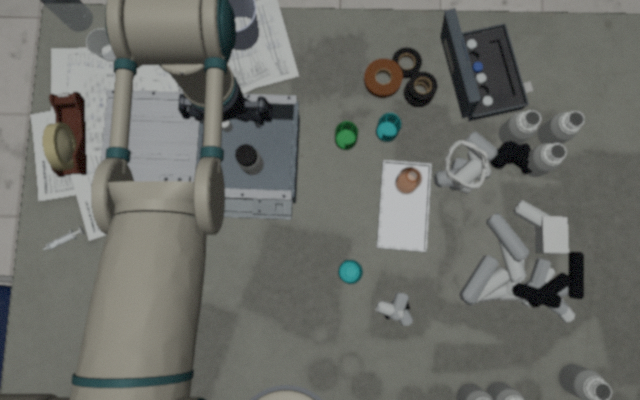

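```bash
python3 - <<'E'
import cv2,numpy as np
w=cv2.imread('pics/w7.png')[100:200,270:400];t=cv2.imread('pics/top7.png')[130:190,215:295];s=cv2.imread('pics/side7.png')[155:205,325:385]
f=lambda a,k:cv2.resize(a,None,fx=k,fy=k,interpolation=cv2.INTER_CUBIC)
W=np.zeros((600,800,3),np.uint8);a=f(w,3);W[:a.shape[0],:a.shape[1]]=a;b=f(t,4.5);W[:b.shape[0],400:400+b.shape[1]]=b;c=f(s,5);W[320:320+c.shape[0],:c.shape[1]]=c
W=cv2.convertScaleAbs(W,alpha=1.8);cv2.imwrite('pics/c7.png',W)
E
```

```text
(no output)
```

View pics/c7.png

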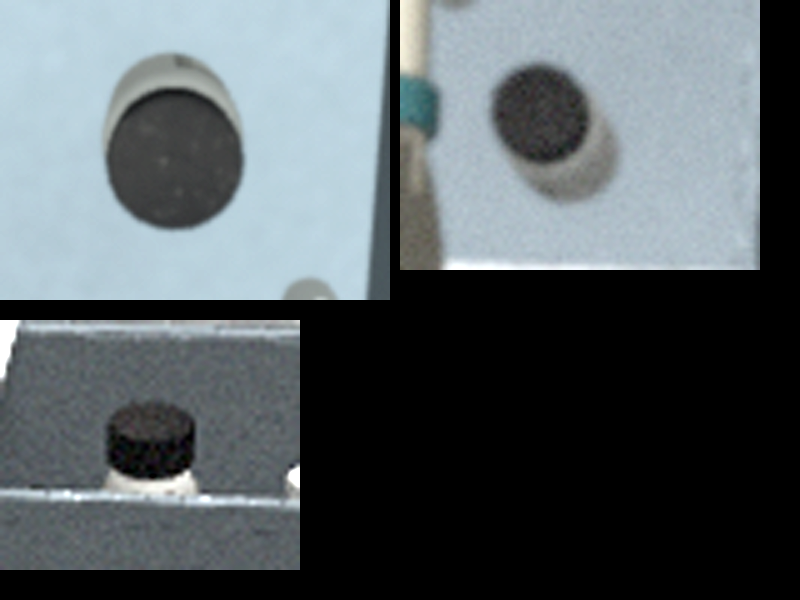

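```bash
python3 - <<'E'
from h import *
L={n:np.load(f'pics/{f}.npz') for n,f in[('w','w7'),('t','top7'),('s','side7')]}
o={'w':(328.0,153.3),'t':(245.8,154.6),'s':(354.9,174.1)}
print(tri([(L[k],o[k]) for k in o]))
print(tri([(L[k],o[k]) for k in'wt']),tri([(L[k],o[k]) for k in'ws']))
for z in(.109,.111):print({k:atz(L[k],o[k],z) for k in o})
# compartment inner walls top z~.12 ; white item
W=L['w']
print('item',atz(W,(377,211),.09),'walls y',atz(W,(219,150),.12),atz(W,(437,150),.12))
for u in[(1,10),(93,153),(96,0),(5,148)]:print(atz(W,u,.018))
for n in ['w','t']:
  pass
E
```

```text
(array([0.60228004, 0.09730496, 0.11026158]), [np.float64(0.0025999050148251043), np.float64(0.0019717109906414974), np.float64(0.002655844816079261)])
(array([0.60558845, 0.09917815, 0.08888884]), [np.float64(0.0010692543624415687), np.float64(0.0010692543624417456)]) (array([0.60249271, 0.09904027, 0.1098548 ]), [np.float64(0.002304180711969583), np.float64(0.002304180711969668)])
{'w': array([0.60033405, 0.09877202, 0.109     ]), 't': array([0.6021096 , 0.09555992, 0.109     ]), 's': array([0.60466638, 0.10208332, 0.109     ])}
{'w': array([0.59991921, 0.09871851, 0.111     ]), 't': array([0.60165553, 0.09521009, 0.111     ]), 's': array([0.60476356, 0.09791507, 0.111     ])}
item [0.66987868 0.15326627 0.09      ] walls y [ 0.59337102 -0.00453849  0.12      ] [0.59641392 0.20148103 0.12      ]
[ 0.45299505 -0.26029307  0.018     ]
[ 0.61441533 -0.19735899  0.018     ]
[ 0.44491323 -0.15265815  0.018     ]
[ 0.6063923 -0.3071065  0.018    ]
```

The only black ribbed-cap item in the compartment is at wrist (328,153). Its cap is about 45 mm across and its top is at z = 0.110, which fits the jar. The white item is thin and 90 mm away. I'll move over the jar and check partway down.

>>> arm_command(steps=[[[0,0,0],[-10,5.5,-20],0],[[0,0,0],[-11,5.5,-40],0],[[0,0,0],[0,0,-40],0],[[0,0,0],[0,0,-30],0],[[0,0,0],[0,0,0],0]], newtons=40)

```text
clock: 12.35
position: [0.5969, 0.1016, 0.1462]
ee_rot: [-0.003, 0.006, 1.0, -0.0]
contact_force: [0.1, -0.8, -0.2]
width: 0.0854
```

```bash
python3 - <<'E'
from h import *
s=telemetry.get_state();print(s['position'],s['contact_force'],s['width'])
P=imaging.camera_params('wrist');im=snap('wrist','w8')
c=im[100:,150:490];cv2.imwrite('pics/c8.png',cv2.convertScaleAbs(cv2.resize(c,None,fx=2,fy=2),alpha=1.6))
print(proj(P,np.array([.601,.098,.1105])))
E
```

```text
[0.59693631 0.10158382 0.1461709 ] [ 0.11940335 -0.81610904 -0.17285471] 0.08537955001238298
[312.61128014 236.93521129]
```

View pics/c8.png

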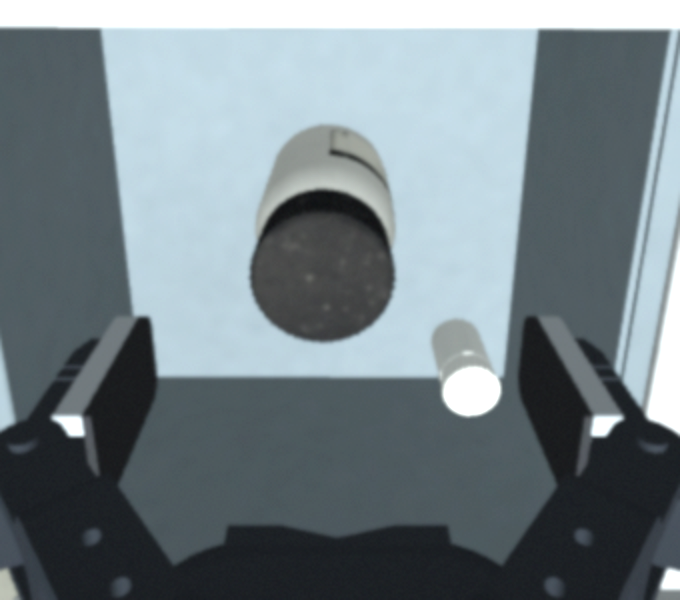

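Crop: the cap disc is at (322,275), i.e. picture (311,237), and the prediction was (313,237). They agree. The white vial, crop (470,390), is clear of the fingers.

>>> arm_command(steps=[[[0,0,0],[3,-3,-10],0],[[0,0,0],[0,0,-20],0],[[0,0,0],[0,0,-20],0],[[0,0,0],[0,0,-16],0],[[0,0,0],[0,0,0],0]], newtons=40)

```text
clock: 13.02
position: [0.6016, 0.0981, 0.0816]
ee_rot: [-0.001, 0.006, 1.0, -0.0]
contact_force: [0.1, 0.4, 0.1]
width: 0.0855
```

```bash
python3 - <<'E'
from h import *
s=telemetry.get_state();print(s['position'],s['contact_force'],s['width'])
P=imaging.camera_params('wrist');im=snap('wrist','w9')
c=im[100:,150:490];cv2.imwrite('pics/c9.png',cv2.convertScaleAbs(cv2.resize(c,None,fx=2,fy=2),alpha=1.6))
print(proj(P,np.array([.6005,.0985,.1105])))
E
```

```text
[0.60163272 0.09812684 0.08155999] [0.10044537 0.39732025 0.06179388] 0.08552071839424993
[318.99886905 294.61124752]
```

View pics/c9.png

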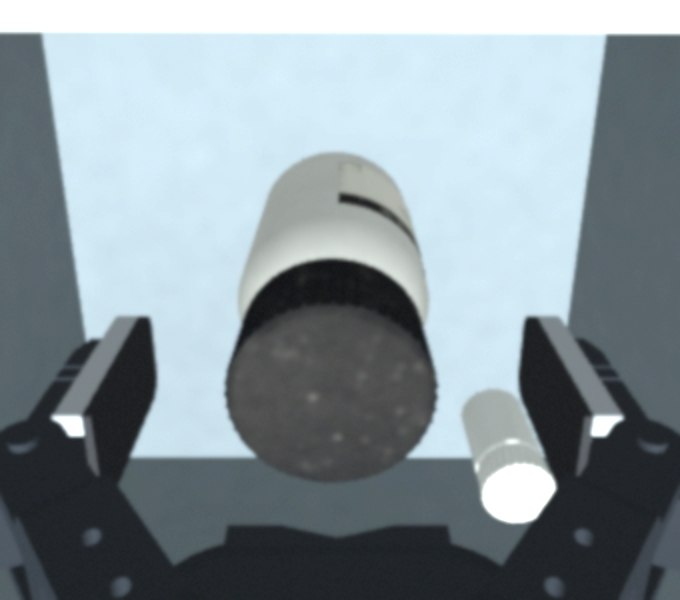

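>>> arm_command(steps=[[[0,0,0],[0,0,-1.5],120],[[0,0,0],[0,0,0],180],[[0,0,0],[0,0,0],255],[[0,0,0],[0,0,0],255],[[0,0,0],[0,0,0],255],[[0,0,0],[0,0,0],255]], newtons=40)

```text
clock: 13.82
position: [0.6026, 0.0982, 0.0817]
ee_rot: [0.001, 0.006, 1.0, -0.0]
contact_force: [-0.1, -0.9, 4.7]
width: 0.0433
```

```bash
python3 - <<'E'
from h import *
s=telemetry.get_state();print(s['position'],s['contact_force'],s['width'])
L=np.load('pics/top0.npz')
for u in[(350,270.7),(345.8,134.7),(387.8,126.2)]:print(atz(L,u,.06))
E
```

```text
[0.60261873 0.09815713 0.08169399] [-0.09131682 -0.89260957  4.69600455] 0.04328836515767202
[ 0.36549165 -0.13021515  0.06      ]
[ 0.66320511 -0.11542377  0.06      ]
[ 0.68460246 -0.2080093   0.06      ]
```

>>> arm_command(steps=[[[0,0,0],[0,0,5],255],[[0,0,0],[0,0,10],255],[[0,0,0],[0,0,20],255],[[0,0,0],[0,0,30],255],[[0,0,0],[0,0,30],255],[[0,0,0],[0,0,30],255],[[0,0,0],[0,0,25],255],[[0,0,0],[0,0,15],255],[[0,0,0],[0,0,0],255],[[0,0,0],[0,0,0],255]])

```text
clock: 15.08
position: [0.6014, 0.0983, 0.2447]
ee_rot: [-0.001, 0.006, 1.0, -0.0]
contact_force: [-0.2, -0.6, 0.5]
width: 0.0432
```

```bash
python3 - <<'E'
from h import *
s=telemetry.get_state();print(s['position'],s['contact_force'],s['width'])
im=snap('side','s3');c=im[0:240,200:500];cv2.imwrite('pics/c10.png',cv2.resize(c,None,fx=2.4,fy=2.4))
E
```

```text
[0.60137434 0.09825595 0.24465468] [-0.21600884 -0.55969458  0.45676258] 0.04316308337548426
```

View pics/c10.png

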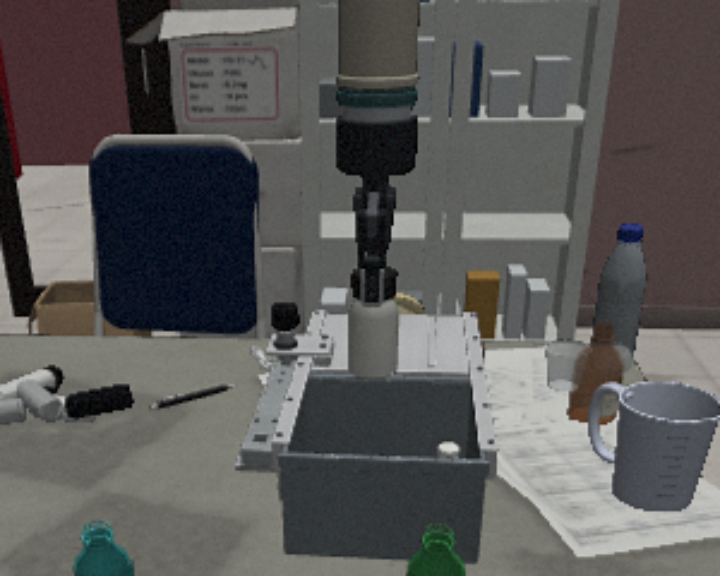

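The jar hangs upright in the jaws, the hatch is open and the knob is down. Carrying it over to the tray now.

>>> arm_command(steps=[[[0,0,0],[-4,-10,0],255],[[0,0,0],[-8,-20,0],255],[[0,0,0],[-12,-31,0],255],[[0,0,0],[-12,-31,0],255],[[0,0,0],[-12,-31,0],255],[[0,0,0],[-12,-31,0],255],[[0,0,0],[-12,-31,0],255],[[0,0,0],[-12,-31,0],255],[[0,0,0],[-12,-31,0],255],[[0,0,0],[-12,-31,0],255],[[0,0,0],[-12,-31,0],255],[[0,0,0],[-10,-24,0],255],[[0,0,0],[-5,-14,0],255],[[0,0,0],[0,0,0],255],[[0,0,0],[0,0,0],255]])

```text
clock: 17.0
position: [0.4671, -0.2481, 0.2458]
ee_rot: [0.0, 0.006, 1.0, 0.0]
contact_force: [0.6, -0.7, -1.4]
width: 0.0435
```

```bash
python3 - <<'E'
from h import *
s=telemetry.get_state();print(s['position'],s['contact_force'],s['width'],s['qpos'])
P=imaging.camera_params('wrist');snap('wrist','w11');snap('side','s4')
E
```

```text
[ 0.46706365 -0.24810222  0.24580261] [ 0.57318136 -0.73823135 -1.39310549] 0.043540457859864705 [-6.20440976e-01  1.98287617e-01  1.57501313e+00  8.02477886e-04
  1.36865961e+00 -2.17977797e+00]
```

View pics/w11.png

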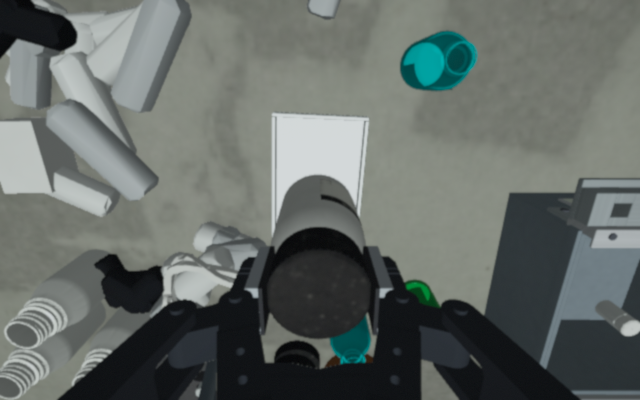

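View pics/s4.png

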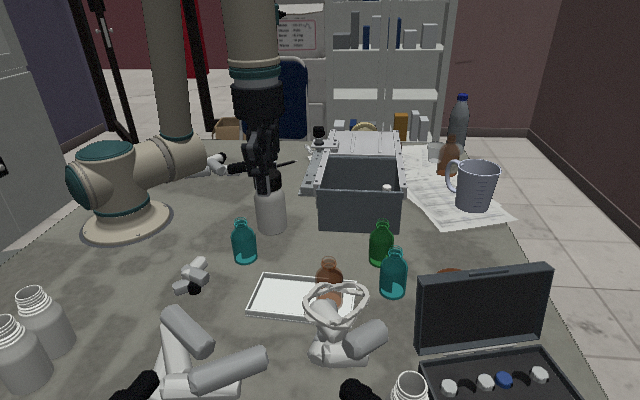

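```bash
python3 - <<'E'
from h import *
L=np.load('pics/w11.npz')
for u in[(272,114),(369,118),(272,235),(362,235)]:print(atz(L,u,.018))
S=np.load('pics/side0.npz')
for u in[(230+100/3,120+458/3),(230+48/3,120+580/3)]:print('side',atz(S,u,.018))
E
```

```text
[ 0.41391062 -0.2994603   0.018     ]
[ 0.41957625 -0.19017248  0.018     ]
[ 0.56444593 -0.30831501  0.018     ]
[ 0.56576632 -0.19327789  0.018     ]
side [ 0.42451795 -0.19675396  0.018     ]
side [ 0.42022043 -0.31044696  0.018     ]
```

The tray's -x end measures (0.4165, -0.245) from the wrist, in agreement with the top view, so the jar is over the free half. Lowering, with a slow finish.

>>> arm_command(steps=[[[0,0,0],[0,0,-10],255],[[0,0,0],[0,0,-25],255],[[0,0,0],[0,0,-30],255],[[0,0,0],[0,0,-30],255],[[0,0,0],[0,0,-25],255],[[0,0,0],[0,0,-16],255],[[0,0,0],[0,0,-10],255],[[0,0,0],[0,0,-6],255],[[0,0,0],[0,0,-3],255],[[0,0,0],[0,0,0],255],[[0,0,0],[0,0,0],255]])

```text
clock: 18.48
position: [0.4674, -0.2489, 0.0913]
ee_rot: [0.0, 0.006, 1.0, -0.0]
contact_force: [0.3, -0.1, -1.1]
width: 0.0427
```

```bash
python3 - <<'E'
from h import *
s=telemetry.get_state();print(s['position'],s['contact_force'],s['width'])
im=snap('side','s5');cv2.imwrite('pics/c11.png',cv2.resize(im[180:340,200:400],None,fx=3.5,fy=3.5))
E
```

```text
[ 0.46736688 -0.24893942  0.09130129] [ 0.33190819 -0.11247018 -1.10249485] 0.04272119925534051
```

View pics/c11.png

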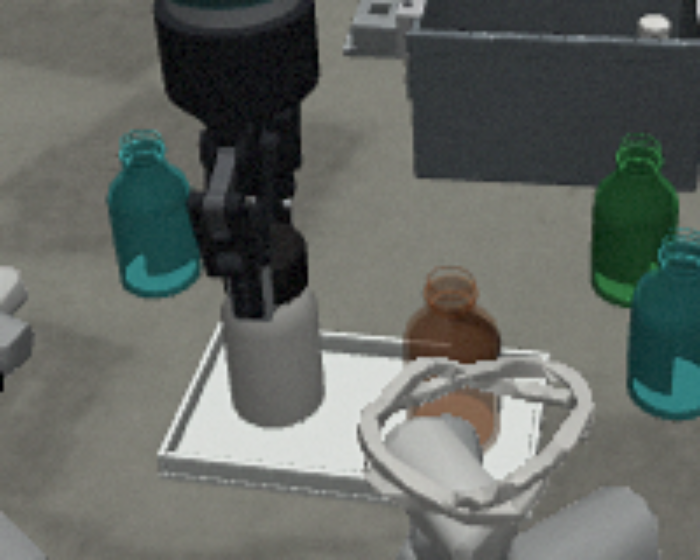

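>>> arm_command(steps=[[[0,0,0],[0,0,-4],255],[[0,0,0],[0,0,-2.5],255],[[0,0,0],[0,0,-1.5],255],[[0,0,0],[0,0,-1],255],[[0,0,0],[0,0,0],255]])

```text
clock: 19.15
position: [0.4671, -0.2488, 0.0818]
ee_rot: [0.0, 0.006, 1.0, 0.0]
contact_force: [0.4, -0.2, -0.6]
width: 0.0434
```

```bash
python3 - <<'E'
from h import *
s=telemetry.get_state();print(s['position'],s['contact_force'],s['width'])
E
```

```text
[ 0.46711315 -0.24876836  0.08179926] [ 0.44192249 -0.15490739 -0.57773975] 0.04343729109952182
```

>>> arm_command(steps=[[[0,0,0],[0,0,-0.5],255],[[0,0,0],[0,0,-0.5],255],[[0,0,0],[0,0,0],255]])

```text
clock: 19.52
position: [0.4674, -0.2489, 0.0817]
ee_rot: [0.0, 0.006, 1.0, -0.0]
contact_force: [-1.1, -0.1, 4.7]
width: 0.0434
```

```bash
python3 - <<'E'
from h import *
s=telemetry.get_state();print(s['position'],s['contact_force'],s['width'])
E
```

```text
[ 0.46739995 -0.24888409  0.08166224] [-1.09201052 -0.08274782  4.73042361] 0.0434397056620566
```

The force has reached +4.7 N, so the jar is standing on the tray floor. Opening gently.

>>> arm_command(steps=[[[0,0,0],[0,0,0],110],[[0,0,0],[0,0,0],90],[[0,0,0],[0,0,0],50],[[0,0,0],[0,0,0],0],[[0,0,0],[0,0,0],0],[[0,0,0],[0,0,15],0],[[0,0,0],[0,0,30],0],[[0,0,0],[0,0,50],0],[[0,0,0],[-30,0,50],0],[[0,0,0],[-50,0,10],0],[[0,0,0],[-30,0,0],0],[[0,0,0],[0,0,0],0]])

```text
clock: 21.02
position: [0.3556, -0.2485, 0.2373]
ee_rot: [0.001, 0.007, 1.0, -0.001]
contact_force: [0.3, -0.1, 1.1]
width: 0.0855
```

```bash
python3 - <<'E'
from h import *
s=telemetry.get_state();print(s['position'],s['contact_force'],s['width'],s['clock'])
im=snap('side','s6');t=snap('top','t6')
cv2.imwrite('pics/c12.png',cv2.resize(im[100:340,200:440],None,fx=2.5,fy=2.5))
cv2.imwrite('pics/c13.png',cv2.resize(t[80:270,90:470],None,fx=2.1,fy=2.1))
for n in('top','side'):
  for th in('jar_centre','amber_centre','knob_centre'):
    for q in finder.cut_out(n,th)[:4]:print(n,th,round(q['score'],2),q['extent'])
E
```

```text
[ 0.3556258  -0.24846507  0.23726727] [ 0.25676284 -0.06009412  1.09757472] 0.08551159185725593 21.025
top jar_centre 0.63 [393.6, 210.2, 28.8, 24.5]
top amber_centre 0.9 [332.8, 121.4, 24.4, 27.0]
top amber_centre 0.79 [337.8, 262.4, 24.1, 24.5]
top amber_centre 0.72 [395.6, 165.2, 28.9, 30.4]
top amber_centre 0.66 [375.1, 113.4, 24.1, 25.6]
top knob_centre 0.6 [163.2, 187.8, 17.6, 21.8]
side jar_centre 0.89 [266.0, 247.6, 30.3, 59.0]
side amber_centre 0.8 [379.2, 248.7, 27.7, 49.9]
side amber_centre 0.78 [229.1, 216.2, 30.2, 50.8]
side amber_centre 0.69 [315.1, 259.1, 29.7, 50.3]
side amber_centre 0.69 [368.1, 218.4, 26.3, 50.9]
side knob_centre 0.57 [313.7, 126.9, 10.4, 24.9]
```

View pics/c12.png

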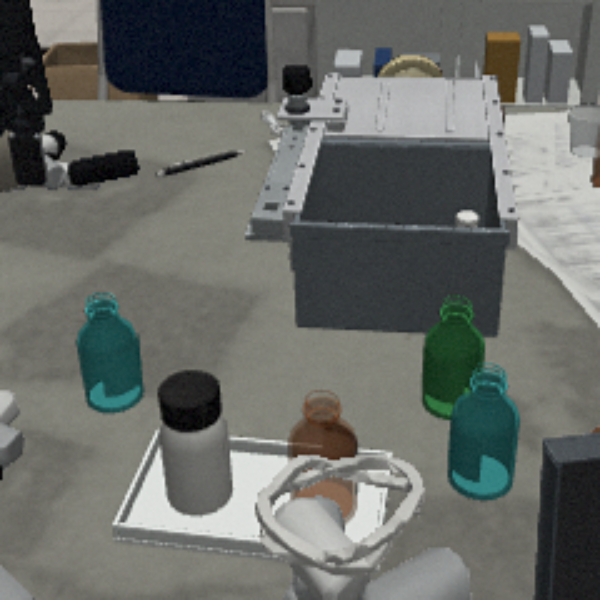

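View pics/c13.png

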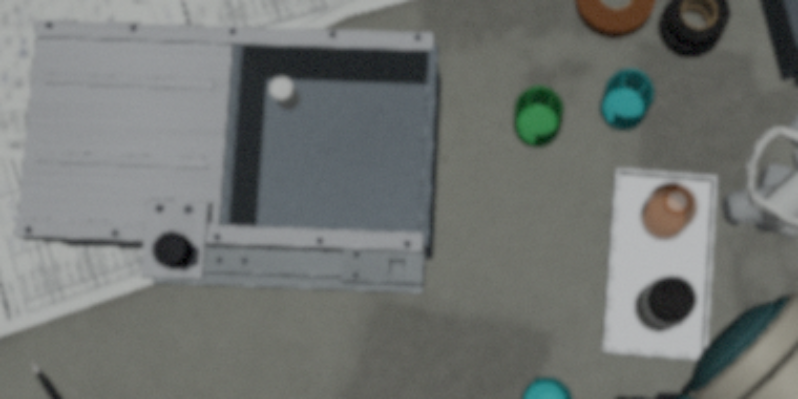

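Views: the jar stands upright in the tray's -x half, at side crop (195,445). The amber bottle is standing undisturbed at (322,450). The hatch is open, with the knob at top crop (174,250). I'll check the knob height as proof that the pin is seated, then hand in.

```bash
python3 - <<'E'
from h import *
T,S=np.load('pics/t6.npz'),np.load('pics/side0.npz')
print(tri([(T,(172.5,198.8)),(S,(318.6,131.4))]))
print(telemetry.get_state()['contact_force'])
print(manip.sign_off())
E
```

```text
(array([0.49581017, 0.22165602, 0.18195588]), [np.float64(0.0012183766284838886), np.float64(0.0012183766284838684)])
[ 0.80611134  0.01253672 -0.59523378]
the job is handed in; nothing more can be done
None
```

The jar is standing upright in the free -x half of the tray, the hatch is pinned open, and I handed the job in at about 21 s of the 59 s allowed.

**What I did:** I pulled the knob up about 12 mm and slid the hatch to 148 mm. I then let the pin down onto the keeper strip and pushed the knob with loose jaws, at about 6 N, until the pin dropped into the open hole at about 201 mm. After that I took the jar by its cap, lifted it out, set it down in the tray with about 5 N of contact force and let go.

**Last checks:**
- **Hatch:** it stayed open with nothing touching it. The knob centre measured 182 mm up, which is its plunger-down height, so the pin is in the hole.
- **Jar and bottle:** both camera views show the jar upright. The amber bottle is still standing, within about 2 pixels of where it was.
- **Robot:** the gripper is clear of everything, and every force I read stayed around 12 N or below.

No check failed. The only disagreement was a spread of about 3 mm between cameras on the jar cap's position, and a close wrist view settled that before I gripped it.

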